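# Load a wheel blank into the spring-fed feeder

## Task

Push the loose brass wheel blank along the steel ledge, without lifting it, until it drops off into the feeder's well, then press it straight down against the spring, stack and all, until it snaps under both copper catches and stays there flat. Leave the pin vise, the glass paperweight and the peg box where they are.

Things in the scene. Friction and masses are not known exactly. Their poses are not given: they have to be found in the camera images.
- feeder: Grey feeder fixed to the bench. Origin on the bench under the centre of its well; z up, +y from well to ledge (push blanks towards -y), x across. The well is 84 mm wide in x, 88 mm long in y (-44 to 44 mm), open at the top. Its walls are 10 mm thick; side walls and end stop (inner face y = -44 mm) rise to 104 mm above the bench, and no wall stands on the ledge side
- ledge (a point): Point on top of the feeder's flat steel ledge, 92 mm above the bench, at feeder x = 0, y = 139 mm; axes as the feeder's. The ledge spans feeder y = 44 (edge of the well) to 234 mm, x = -85 to 85 mm. Two rails on it, 12 mm high, 8 mm thick, form a funnel: inner faces at x = +-75 mm at y = 120 mm, narrowing to +-42 mm at y = 44 mm
- catches (a point): Point in the well midway between the two copper spring catches, on the axis, 68 mm above the bench. One catch, 20 mm wide, juts 7 mm from each side wall (tips at feeder x = +-35, y = 0); top slopes down inward from 82 to 71 mm, flat underside at 68 mm. A blank pressed down slides them aside (about 3 N each); they spring back over it once its top is below 68 mm
- blank: The blank to load: plain solid brass disc, 80 mm across, 10 mm thick, about 0.34 kg, lying flat on the ledge. Origin at the centre of its underside, z up. Dropped into the well it stays on the catches, underside 68 to 79 mm above the bench, perhaps a little tilted. Loaded, its top is at the catches' underside: origin 58 mm above the bench
- stacked_blank: An equal brass disc already in the well under the catches, its top 68 mm above the bench, pushed up against the catches by the follower. Origin at the centre of its underside
- follower (a joint): Spring follower plate under the stack, in m: 0 at the start (one blank held under the catches), grows as the stack is pressed down, 0.010 with two blanks held, hard stop at 0.022. The spring pushes up with 10 N at 0 and 200 N/m more; with weights and catches about 15 N presses the blank home. Press about 5 mm beyond 0.010 so that the catches close, then let go
- pin_vise: Bystander: steel pin vise (hand tool), 120 mm long, 16 mm thick, lying on the bench at the feeder's -x side. Origin on the bench under its middle, x along it
- paperweight: Bystander: faceted glass paperweight loupe, 68 mm across, 32 mm high, on the bench beyond the end stop. Origin at the centre of its underside
- peg_box: Bystander: walnut peg box 120 x 80 mm and 50 mm high, on the bench beyond the ledge's free end. Origin at the centre of its underside
- vise: Cast-iron vise fixed to the bench, 110 x 135 mm, holding a brass wheel upright, 150 mm high in all. Origin under the centre of its base

How it is judged:
On the way:
1. the blank has dropped off the ledge and lies in the well, above the catches (z of blank in the frame of feeder between 0.062 and 0.086 m and horizontal distance between blank and feeder below 0.012 m and angle between blank's own z axis and vertical below 0.35 rad), for 0.1 s.
At the end, for the whole second after the job is handed in: The blank lies flat (tilt under 0.06 rad) and still in the well, on the stacked blank and under both catches: its underside 55.5 to 60.5 mm above the bench, its centre within 10 mm of the well's axis, the stacked blank's underside below 50.5 mm, the follower at 0.008 to 0.0125 m (z of blank in the frame of feeder between 0.0555 and 0.0605 m and horizontal distance between blank and feeder below 0.01 m and angle between blank's own z axis and vertical below 0.06 rad and z of stacked_blank in the frame of feeder below 0.0505 m and value of joint follower between 0.008 and 0.0125 m and linear speed of blank below 0.02 m/s); the robot touches nothing.
It fails at once if the blank is lifted more than 20 mm above the ledge (z of blank in the frame of feeder above 0.112 m).
It fails at once if the pin vise, the paperweight or the peg box is moved by more than 25 mm (distance of any of pin_vise, paperweight, peg_box from where it was at the start of the episode above 0.025 m).
It also fails if it takes over 38 s, if anything falls off the work surface, if the arm or the gripper's body presses on something with over 40 N, if the wrist force passes 120 N, or if a joint passes its speed limit or range.

## Robot

A 6-joint arm with a two-finger parallel gripper is mounted at the origin on the work surface. World frame = base frame: x ahead of the robot, y to its left, z up, the work surface at z = 0. Lengths are in m, angles in rad, forces in N, time in s.
With the tool pointing down it reaches from about 0.35 to 0.975 m from the base axis. Payload 4.9 kg.
Tool frame: the origin (TCP) lies at the very end of the fingers, on their centre line; the grasp point (between the pads) lies 19 mm behind it; z points along the fingers, y is the direction in which the jaws open and shut (so a half turn about z gives the same grasp; the last joint's range is limited). The gripper opens to 85 mm and grips with 20 to 120 N. Pads are 22 mm wide; open, the fingers measure 114 mm over their backs; the gripper's body (76 mm by 85 mm) begins 54 mm behind the grasp point. The pads swing forward as they close: fully open they stand 13 mm farther back than shut.
Start: joints at [1.045, 0.053, 1.613, -0, 1.476, -0.119], TCP at [0.247, 0.574, 0.231] pointing down, gripper open.
Joint ranges: [-3.01, 3.01], [-1.01, 2.22], [0.06, 2.58], [-1.02, 4.17], [0.09, 2.62], [-3.14, 3.14]. Speed limits (rad/s): [2.57, 2.57, 3.14, 3.14, 3.14, 3.14].

## Interface

Orientations are given as a unit quaternion [w, x, y, z].
In Python, from plant import monitor, eyes, manip gives the robot as it stands.
- The arm moves only by the tool step_arm, never from a script. Its argument "motion" is a list of rows, each a list of 7 numbers: the shift along the world's x, y, z scaled (see below), then the turn, a rotation vector about the world's x, y, z scaled (see below), then the closure in counts, from 0 (fully open) to 255 (shut). In form: [[x, y, z, ax, ay, az, grip], ...]. A call has 1 to 10 rows; each row is the pose to reach, as a shift and turn from the pose commanded when the call began; what a row does not reach only later rows make up. The controller multiplies each number of a shift by 0.5 m and each number of a turn by 1.5 rad. A row lasts 1/10 s, in which the tool goes at most 50 mm and 8.59 degrees, less where a joint would pass 70% of its speed; a pose out of reach is approached as far as the arm can. A call with a number of a shift or a turn outside -1 to 1 is refused whole. A call with a gripper value outside its range is refused whole. The fingers move at their own pace and stop on an object; the grip force is fixed at half the most. Time passes only in rows, so rows that repeat a pose let the fingers close. It gives the time, the measured TCP pose, the force and the opening at its end, in the units of the state.
- monitor.state(): the state, without advancing time (a new reading comes with each control period).
- eyes.grab_frame(name): name is "side" or "top"; returns a dict with "pixels" (384x512x3 uint8, red, green, blue), "mtx" (3x3 intrinsics, pixels), "rvec" (rotation vector, rad) and "tvec" (3), from world to camera coordinates, as OpenCV has them. Camera axes: x right, y down, z forward; pixel columns grow to the right and rows downward; lengths in m; the calibration is good to about 2 mm. A picture is of the moment at which its call begins. There is no depth.
- manip.job_done(): hands the job in, once; it reports no verdict.
Trained networks look in the newest picture that a camera, given by its name, has taken for a name from the list of things; names that differ only in an ending like _2 or _b are one class to them, and where a whole thing is asked for, a point or a joint stands for the part that bears it (a point fixed in the world has none). Each returns a list of dicts, best first, with "p" (0 to 1); they miss things now and then, are a little off and sometimes report something else, mostly with a low value. They report only what shows in the picture. A call takes as long as a camera call.
- eyes.look_for(name, camera): "box" ([centre column, centre row, width, height] in pixels, round what is visible of it).
- eyes.pinpoint(name, camera): "uv" ([column, row] in pixels: a listed point, or the origin of a listed thing).
The state is a dict: "time": time; "joint_pos": joint angles; "joint_vel": joint speeds; "joint_efforts": joint torques, N m; "tool_pos": TCP position; "tool_rot": TCP orientation; "contact_force": force on the tool from outside, world axes, zero at the start; "ft_torque": the same for the moment, N m; "gripper_width": opening from 0.0 (shut) to 1.0 (fully open).
Only numpy, scipy, OpenCV 4.12 (cv2) and the standard library are available. Lean on these libraries where they do the work, as an engineer would, in place of code of your own. Each camera call takes 0.05 s, during which the arm holds its last target.

## Working session

There is one attempt and no reset: what is moved stays moved. The work goes in short steps, Python scripts to look and compute and a tool call to move; the robot and the scene stay as the last step left them, time stands still between calls to the robot, and variables do not carry over. Pictures are saved under pics/ and viewed, and the job is handed in when it is done.

Besides the shell and the picture viewer there is one more tool, called as name([rows], argument=value, ...), one row to a line, values as JSON. step_arm: Moves the arm, as the interface text tells. Its arguments: {"type":"object","properties":{"motion":{"type":"array","items":{"type":"array","items":{"type":"number"}}}},"required":["motion"]}

```bash
mkdir -p pics; cat > h.py <<'E'
import numpy as np, cv2
from plant import monitor, eyes, manip
def grab(cam,fn=None):
    f=eyes.grab_frame(cam)
    if fn: cv2.imwrite('pics/'+fn,cv2.resize(f['pixels'][:,:,::-1],None,fx=1.5,fy=1.5,interpolation=cv2.INTER_CUBIC))
    return f
def ray(f,uv):
    R,_=cv2.Rodrigues(np.array(f['rvec'],float)); t=np.array(f['tvec'],float).reshape(3)
    p=cv2.undistortPoints(np.array([[uv]],float),np.array(f['mtx'],float),None)[0,0]
    return -R.T@t, R.T@np.array([p[0],p[1],1.])
def atz(f,uv,z):
    c,d=ray(f,uv); return c+d*(z-c[2])/d[2]
def proj(f,P):
    return cv2.projectPoints(np.array(P,float).reshape(-1,3),np.array(f['rvec'],float),np.array(f['tvec'],float),np.array(f['mtx'],float),None)[0].reshape(-1,2)
E
python3 - <<'E'
from h import *
np.set_printoptions(precision=4,suppress=True)
z={'feeder':0,'ledge':.092,'catches':.068,'blank':.092,'stacked_blank':.058,'pin_vise':0,'paperweight':0,'peg_box':0,'vise':0}
for cam in('top','side'):
    f=grab(cam,cam+'0.png')
    print(cam,ray(f,[256,192]))
    for n in z:
        r=eyes.pinpoint(n,cam)[:2]
        for q in r: print(n,round(q['p'],2),np.array(q['uv']),atz(f,q['uv'],z[n]))
s=monitor.state();print(s)
E
```

```text
top (array([ 0.4663, -0.1004,  1.0823]), array([ 0.0648,  0.009 , -0.9979]))
feeder 0.97 [269.5 188.4] [ 0.5466 -0.1291  0.    ]
ledge 0.77 [220.4 195.4] [0.5223 0.0012 0.092 ]
catches 0.71 [274.  184.3] [ 0.5524 -0.1394  0.068 ]
blank 0.68 [214.1 190.3] [0.5357 0.0176 0.092 ]
stacked_blank 0.74 [270.5 186.7] [ 0.5468 -0.1303  0.058 ]
pin_vise 0.74 [252.2 237. ] [ 0.4092 -0.0791  0.    ]
peg_box 0.71 [150.7 216.1] [0.4699 0.2085 0.    ]
vise 0.69 [413.  204.2] [ 0.4991 -0.5355  0.    ]
side (array([ 0.1421, -0.8408,  0.9588]), array([ 0.299 ,  0.627 , -0.7193]))
feeder 0.89 [281.2 222.4] [ 0.5553 -0.1326  0.    ]
ledge 0.71 [251.9 166.2] [0.5319 0.0059 0.092 ]
catches 0.97 [283.3 204.7] [ 0.5571 -0.1325  0.068 ]
catches 0.43 [250.9 164.5] [0.543  0.0367 0.068 ]
blank 0.98 [252.4 161.6] [0.5406 0.0219 0.092 ]
blank 0.65 [344.7 366.6] [ 0.4662 -0.5646  0.092 ]
stacked_blank 0.9 [279.1 207.3] [ 0.548  -0.1282  0.058 ]
pin_vise 0.56 [221.7 226.1] [ 0.4076 -0.0815  0.    ]
paperweight 0.77 [317.8 256.2] [ 0.5893 -0.2671  0.    ]
peg_box 0.91 [206.  153.1] [0.47   0.2038 0.    ]
vise 0.6 [347.  368.4] [ 0.503  -0.5405  0.    ]
{'time': 1.0, 'joint_pos': array([ 1.045 ,  0.0527,  1.6129, -0.    ,  1.476 , -0.119 ]), 'joint_vel': array([-0.0002, -0.0002,  0.0008,  0.0009,  0.0022,  0.0007]), 'joint_efforts': array([  0.0005, -39.371 , -37.0461,  -0.0002,   0.0007,  -0.    ]), 'tool_pos': array([0.2473, 0.574 , 0.2313]), 'tool_rot': array([-0.    ,  0.202 ,  0.9794, -0.    ]), 'contact_force': array([ 0.6549, -0.1646, -1.1309]), 'ft_torque': array([0.0245, 0.0267, 0.0272]), 'gripper_width': 1.0048774239356435}
```

View pics/top0.png

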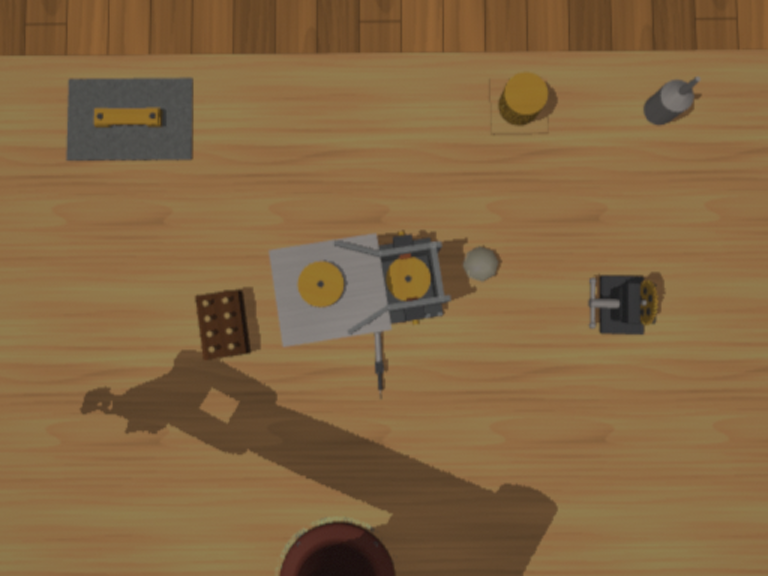

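View pics/side0.png

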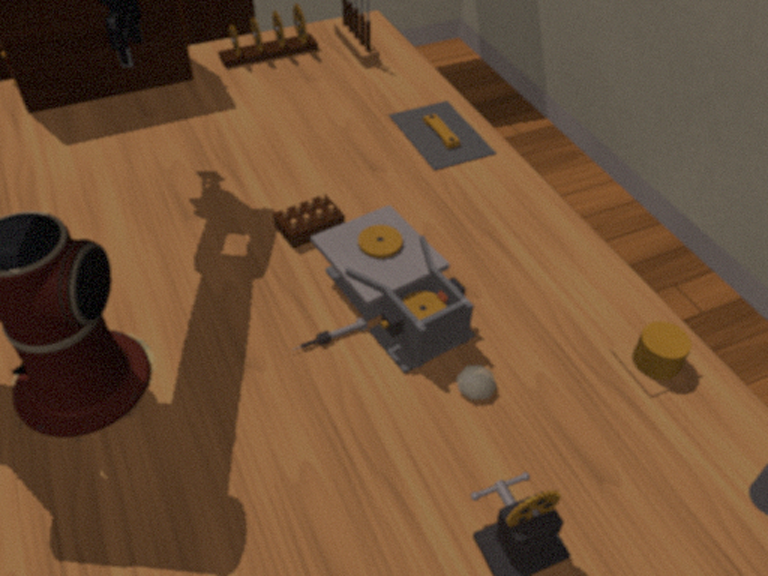

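Top view: ledge at about (330,290), blank at (321,284), well at (408,278), with pin vise, paperweight and peg box around them. The feeder is turned about 8°. I'll zoom in to refine this.

```bash
python3 - <<'E'
from h import *
f=grab('top');g=grab('side')
a=f['pixels'][150:240,170:305,::-1];b=g['pixels'][130:250,195:325,::-1]
cv2.imwrite('pics/tz.png',cv2.resize(a,None,fx=5.8,fy=5.8,interpolation=cv2.INTER_CUBIC))
cv2.imwrite('pics/sz.png',cv2.resize(b,None,fx=5,fy=5,interpolation=cv2.INTER_CUBIC))
np.savez('cal.npz',**{c+k:np.array(v[k]) for c,v in(('t',f),('s',g)) for k in('pixels','mtx','rvec','tvec')})
E
```

```text
(no output)
```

View pics/tz.png

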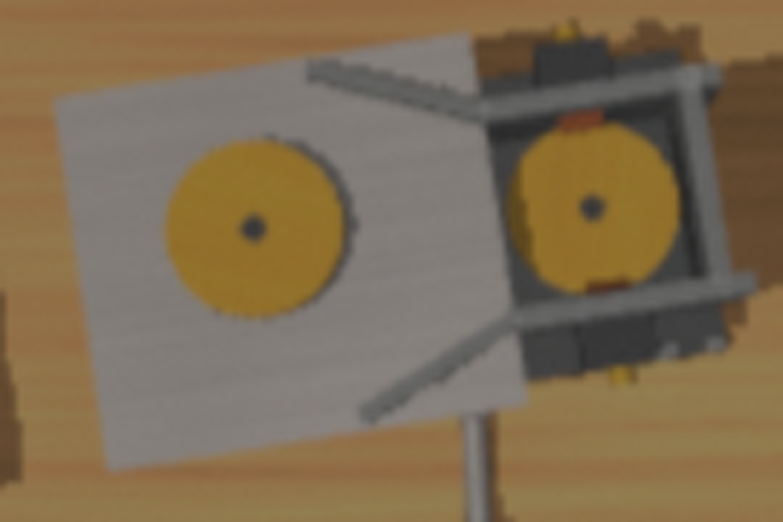

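View pics/sz.png

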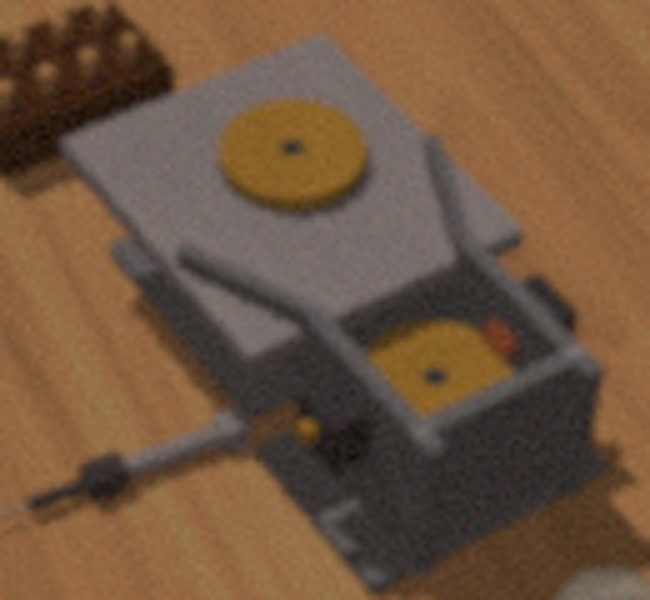

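```bash
cat > fit.py <<'E'
from h import *
from scipy.optimize import least_squares
np.set_printoptions(precision=4,suppress=True)
d=np.load('cal.npz');F={c:{k:d[c+k] for k in('mtx','rvec','tvec')} for c in'ts'}
T=lambda p:(170+(p[0]+.5)/5.8-.5,150+(p[1]+.5)/5.8-.5)
S=lambda p:(195+(p[0]+.5)/5-.5,130+(p[1]+.5)/5-.5)
C=np.array([[85,234,92],[-85,234,92],[85,44,92],[-85,44,92],[0,0,68]])/1000
t=np.array([T(p) for p in[(57,97),(108,470),(470,35),(525,403),(592,207)]])
s=np.array([S(p) for p in[(320,38),(62,140),(522,238),(250,355),(434,376)]])
def W(q):
    c,n=np.cos(q[2]),np.sin(q[2]);return C@np.array([[c,-n,0],[n,c,0],[0,0,1]]).T+[q[0],q[1],0]
def res(q,m='ts'):
    r=[]
    if 't' in m:r.append((proj(F['t'],W(q))-t)[:4])
    if 's' in m:r.append((proj(F['s'],W(q))-s)[:4])
    return np.concatenate(r).ravel()
for m in('t','s','ts'):
    o=least_squares(res,[.55,-.13,.14],args=(m,));print(m,o.x,o.fun.round(1))
    print(' stack hole err px',(proj(F['t'],W(o.x))-t)[4],(proj(F['s'],W(o.x))-s)[4])
print('blank',atz(F['t'],T((253,229)),.102),atz(F['s'],S((292,148)),.102))
print('stack',atz(F['t'],T((592,207)),.068),atz(F['s'],S((434,376)),.068))
q=o.x;c,n=np.cos(q[2]),np.sin(q[2])
b=(atz(F['t'],T((253,229)),.102)+atz(F['s'],S((292,148)),.102))/2
print('blank in feeder',np.array([[c,n],[-n,c]])@(b[:2]-q[:2]))
E
python3 fit.py
```

```text
t [ 0.5494 -0.1342  0.1452] [-0.5 -0.2 -0.2  0.   0.2 -0.4  0.5  0.5]
 stack hole err px [0.4066 0.1777] [-0.5503  1.2765]
s [ 0.5522 -0.1343  0.149 ] [ 0.7 -0.6 -0.3  0.3  0.3 -1.  -0.6  1. ]
 stack hole err px [ 0.4356 -0.8763] [0.4672 0.9719]
ts [ 0.5507 -0.1344  0.147 ] [-0.5 -0.5 -0.  -0.3  0.2 -0.9  0.6  0.   0.4 -0.4 -0.7  0.4 -0.1 -0.8
 -1.1  1.2]
 stack hole err px [ 0.4689 -0.3181] [-0.0488  1.1681]
blank [0.5382 0.0187 0.102 ] [0.5413 0.02   0.102 ]
stack [ 0.5498 -0.1331  0.068 ] [ 0.5526 -0.1308  0.068 ]
blank in feeder [0.0117 0.1536]
```

step_arm([
  [0.566,-0.974,-0.06,0,0,-0.678,180],
  [0.566,-0.974,-0.06,0,0,-0.678,180],
  [0.566,-0.974,-0.06,0,0,-0.678,180],
  [0.566,-0.974,-0.06,0,0,-0.678,180],
  [0.566,-0.974,-0.06,0,0,-0.678,180],
  [0.566,-0.974,-0.06,0,0,-0.678,180],
  [0.566,-0.974,-0.06,0,0,-0.678,180],
  [0.566,-0.974,-0.06,0,0,-0.678,180],
  [0.566,-0.974,-0.06,0,0,-0.678,180],
  [0.566,-0.974,-0.06,0,0,-0.678,180],
])

```text
time: 2.1
tool_pos: [0.4989, 0.1404, 0.205]
tool_rot: [0.0, 0.653, 0.757, 0.0]
contact_force: [0.5, 1.1, -0.1]
gripper_width: 0.293
```

step_arm([
  [0,0,0,0,0,0,180],
])

```text
time: 2.2
tool_pos: [0.5002, 0.1377, 0.2046]
tool_rot: [0.001, 0.656, 0.755, -0.0]
contact_force: [-0.9, 1.0, 0.0]
gripper_width: 0.295
```

step_arm([
  [0.059,-0.102,0,0,0,0.005,180],
  [0.059,-0.102,-0.1,0,0,0.005,180],
  [0.059,-0.102,-0.189,0,0,0.005,180],
  [0.059,-0.102,-0.189,0,0,0.005,180],
])

```text
time: 2.6
tool_pos: [0.5221, 0.0913, 0.103]
tool_rot: [-0.005, 0.651, 0.759, -0.005]
contact_force: [0.4, -0.1, -0.0]
gripper_width: 0.296
```

```bash
python3 - <<'E'
from h import *
g=grab('side');f=grab('top')
cv2.imwrite('pics/s1.png',cv2.resize(g['pixels'][90:250,170:330,::-1],None,fx=3.7,fy=3.7,interpolation=cv2.INTER_CUBIC))
cv2.imwrite('pics/t1.png',cv2.resize(f['pixels'][130:260,130:310,::-1],None,fx=4,fy=4,interpolation=cv2.INTER_CUBIC))
s=monitor.state();print(s['tool_pos'],s['contact_force'],s['time'],s['joint_pos'])
E
```

```text
[0.52702372 0.09189204 0.11015229] [ 0.30553116 -0.15728791  0.35908846] 2.7 [ 3.33810844e-02 -5.36408899e-02  1.92890004e+00  1.93009694e-04
  1.26812965e+00 -1.21854055e-01]
```

View pics/s1.png

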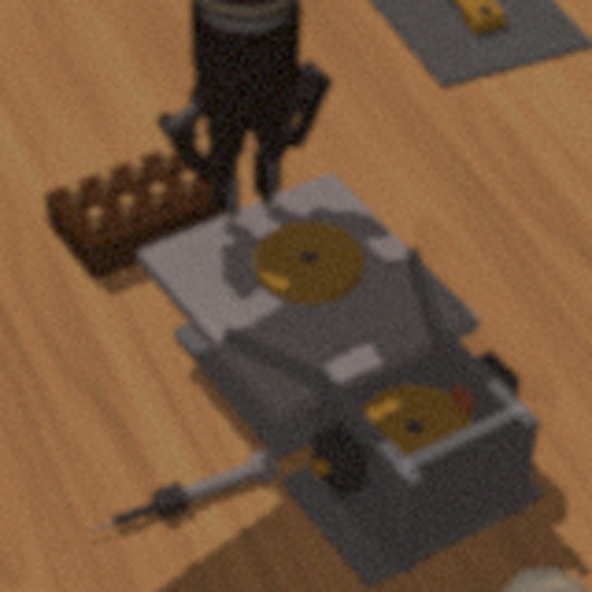

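View pics/t1.png

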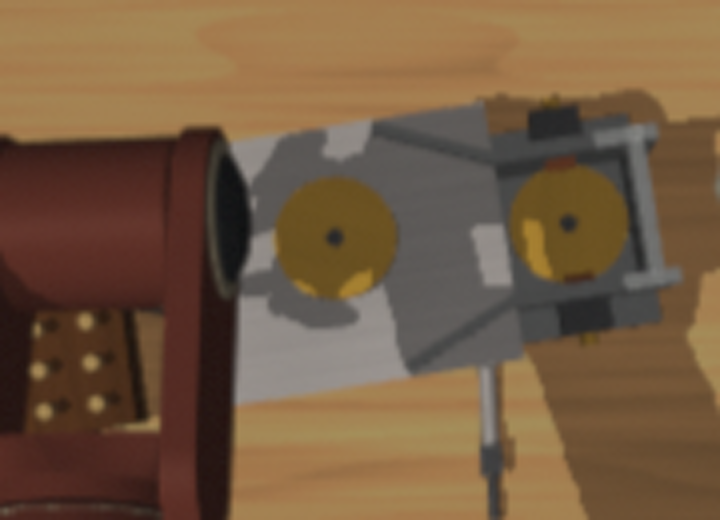

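Fingers are just behind the blank (side view, tips at about (235,215) and (265,205); blank at (310,258)). Next I lower to the ledge.

step_arm([
  [0.004,-0.004,-0.02,0,0,0.008,180],
  [0.004,-0.004,-0.03,0,0,0.008,180],
  [0.004,-0.004,-0.03,0,0,0.008,180],
])

```text
time: 3.0
tool_pos: [0.53, 0.0896, 0.0959]
tool_rot: [0.0, 0.646, 0.764, 0.0]
contact_force: [0.6, -0.6, 0.2]
gripper_width: 0.295
```

```bash
cat >> h.py <<'E'
Q=np.array([.5507,-.1344,.147])
def tofeed(p):
    c,n=np.cos(Q[2]),np.sin(Q[2]); return np.array([[c,n],[-n,c]])@(np.array(p)[:2]-Q[:2])
def toworld(p):
    c,n=np.cos(Q[2]),np.sin(Q[2]); return np.array([[c,-n],[n,c]])@np.array(p)+Q[:2]
def tell(targets=()):
    s=monitor.state();p=s['tool_pos'];w=s['tool_rot'];a=2*np.arctan2(w[2],w[1])-np.pi/2
    a=(a-Q[2]+np.pi/2)%np.pi-np.pi/2
    print('t',s['time'],'tcp',p.round(4),'feeder',tofeed(p).round(4),'yawerr',round(a,3),'F',s['contact_force'].round(1))
    for t in targets: print(t,'shift num',((toworld(t)-p[:2])/.5).round(3))
E
python3 -c "
from h import *
tell([(.0117,.1936),(.008,.15),(.0,.10),(0,.07),(0,.05)])"
```

```text
t 3.0 tcp [0.53   0.0896 0.0959] feeder [0.0124 0.2246] yawerr 0.02 F [ 0.6 -0.6  0.2]
(0.0117, 0.1936) shift num [ 0.008 -0.061]
(0.008, 0.15) shift num [ 0.013 -0.149]
(0.0, 0.1) shift num [ 0.012 -0.25 ]
(0, 0.07) shift num [ 0.021 -0.309]
(0, 0.05) shift num [ 0.027 -0.349]
```

step_arm([
  [0.003,-0.02,-0.003,0,0,-0.013,180],
  [0.006,-0.042,-0.003,0,0,-0.013,180],
  [0.008,-0.061,-0.003,0,0,-0.013,180],
  [0.009,-0.08,-0.003,0,0,-0.013,180],
  [0.011,-0.1,-0.003,0,0,-0.013,180],
  [0.012,-0.12,-0.003,0,0,-0.013,180],
  [0.013,-0.14,-0.003,0,0,-0.013,180],
  [0.013,-0.16,-0.003,0,0,-0.013,180],
  [0.013,-0.18,-0.003,0,0,-0.013,180],
  [0.013,-0.2,-0.003,0,0,-0.013,180],
])

```text
time: 4.0
tool_pos: [0.5362, -0.0115, 0.0938]
tool_rot: [0.0, 0.653, 0.757, 0.0]
contact_force: [-0.4, 3.2, 1.8]
gripper_width: 0.295
```

```bash
python3 - <<'E'
from h import *
g=grab('side')
cv2.imwrite('pics/s2.png',cv2.resize(g['pixels'][90:250,170:330,::-1],None,fx=3.7,fy=3.7,interpolation=cv2.INTER_CUBIC))
for r in eyes.pinpoint('blank','side')[:2]: print(r, tofeed(atz(g,r['uv'],.092)))
tell([(.0,.10),(0,.07),(0,.05),(0,.045)])
E
```

```text
{'uv': [267.0, 180.7], 'p': 0.91} [0.0055392  0.07476904]
t 4.1 tcp [ 0.536  -0.0124  0.0935] feeder [0.0033 0.1229] yawerr -0.001 F [ 0.3 -0.5  0.7]
(0.0, 0.1) shift num [ 0.    -0.046]
(0, 0.07) shift num [ 0.009 -0.106]
(0, 0.05) shift num [ 0.015 -0.145]
(0, 0.045) shift num [ 0.016 -0.155]
```

View pics/s2.png

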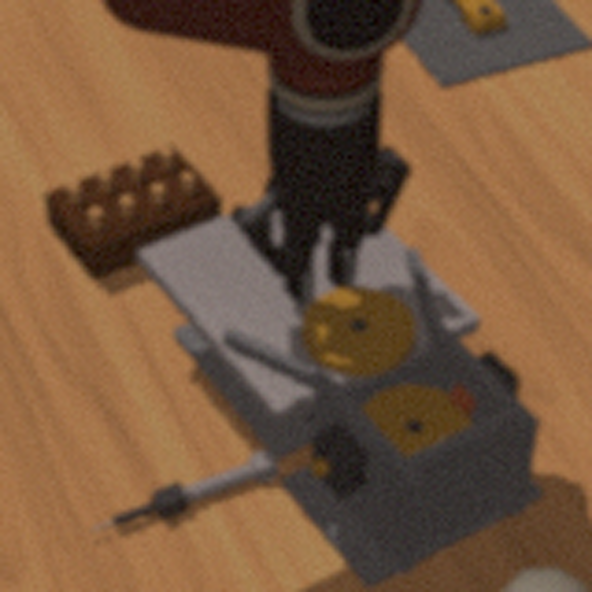

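The blank sits nested between the fingers (at (360,325)), entering the funnel. Offsets match the prediction, so I keep pushing.

step_arm([
  [0.0,-0.018,0,0,0,0,180],
  [0.0,-0.036,0,0,0,0,180],
  [0.002,-0.052,0,0,0,0,180],
  [0.004,-0.068,0,0,0,0,180],
  [0.006,-0.082,0,0,0,0,180],
  [0.008,-0.096,0,0,0,0,180],
  [0.01,-0.108,0,0,0,0,180],
  [0.011,-0.12,0,0,0,0,180],
])

```text
time: 4.9
tool_pos: [0.5415, -0.0713, 0.0934]
tool_rot: [-0.0, 0.653, 0.757, -0.0]
contact_force: [0.3, 1.0, -0.9]
gripper_width: 0.294
```

```bash
python3 - <<'E'
from h import *
g=grab('side')
cv2.imwrite('pics/s3.png',cv2.resize(g['pixels'][130:250,200:320,::-1],None,fx=5,fy=5,interpolation=cv2.INTER_CUBIC))
for r in eyes.pinpoint('blank','side')[:2]: print(r, tofeed(atz(g,r['uv'],.092)))
tell([(0,.055),(0,.05),(0,.045)])
E
```

```text
{'uv': [278.5, 200.0], 'p': 0.6} [-0.00818141  0.00301857]
t 5.0 tcp [ 0.5417 -0.0717  0.0936] feeder [0.0003 0.0634] yawerr -0.001 F [0.4 0.2 0.1]
(0, 0.055) shift num [ 0.002 -0.017]
(0, 0.05) shift num [ 0.003 -0.026]
(0, 0.045) shift num [ 0.005 -0.036]
```

View pics/s3.png

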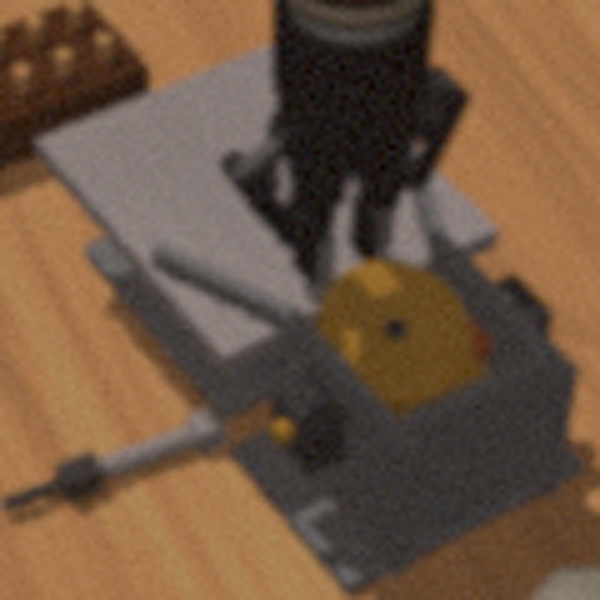

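The blank has tipped in, with its front edge on the catches and its rear still on the ledge edge. I push the last bit.

step_arm([
  [0.001,-0.008,0,0,0,0,180],
  [0.002,-0.016,0,0,0,0,180],
  [0.003,-0.023,0,0,0,0,180],
  [0.004,-0.03,0,0,0,0,180],
  [0.004,-0.032,0,0,0,0,180],
])

```text
time: 5.5
tool_pos: [0.5438, -0.0874, 0.0939]
tool_rot: [0.0, 0.653, 0.757, -0.0]
contact_force: [-0.5, 0.4, -0.4]
gripper_width: 0.294
```

```bash
python3 - <<'E'
from h import *
g=grab('side')
cv2.imwrite('pics/s4.png',cv2.resize(g['pixels'][130:250,200:320,::-1],None,fx=5,fy=5,interpolation=cv2.INTER_CUBIC))
for r in eyes.pinpoint('blank','side')[:2]: print(r, tofeed(atz(g,r['uv'],.073)))
tell([(0,.055),(0,.05),(0,.04)])
E
```

```text
{'uv': [280.8, 203.0], 'p': 0.79} [0.0017797  0.00549891]
t 5.6 tcp [ 0.5437 -0.0871  0.0938] feeder [-0.      0.0478] yawerr -0.0 F [ 0.3 -0.7 -0.1]
(0, 0.055) shift num [-0.002  0.014]
(0, 0.05) shift num [-0.001  0.004]
(0, 0.04) shift num [ 0.002 -0.015]
```

View pics/s4.png

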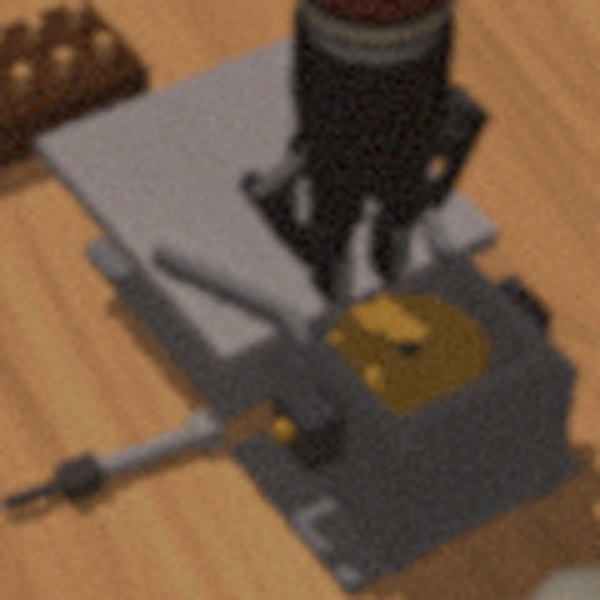

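step_arm([
  [0,0.02,0.04,0,0,0,180],
  [-0.01,0.1,0.12,0,0,0,180],
  [-0.03,0.2,0.16,0,0,0,180],
  [-0.03,0.25,0.16,0,0,0,180],
  [-0.03,0.25,0.16,0,0,0,180],
])

```text
time: 6.1
tool_pos: [0.5291, 0.0414, 0.1757]
tool_rot: [0.001, 0.651, 0.759, 0.001]
contact_force: [-0.3, -0.6, 0.1]
gripper_width: 0.294
```

```bash
python3 - <<'E'
from h import *
g=grab('side');f=grab('top')
a=cv2.resize(g['pixels'][150:240,230:320,::-1],None,fx=6,fy=6,interpolation=cv2.INTER_CUBIC)
b=cv2.resize(f['pixels'][150:220,235:305,::-1],None,fx=540/70,fy=540/70,interpolation=cv2.INTER_CUBIC)
c=cv2.resize(np.hstack([a[:540,:540],b[:540,:540]]),None,fx=.74,fy=.74)
cv2.imwrite('pics/c5.png',c)
print(tofeed(atz(g,(281.2,199.2),.083)))
for n,h in(('side',g),('top',f)):
    for r in eyes.pinpoint('blank',n)[:2]: print(n,r, tofeed(atz(h,r['uv'],.073)))
tell([(0,0)])
E
```

```text
[0.00433452 0.0083415 ]
side {'uv': [278.0, 202.1], 'p': 0.59} [-0.00245018  0.0117934 ]
t 6.3 tcp [0.5284 0.0375 0.173 ] feeder [0.0031 0.1733] yawerr -0.001 F [-0.1 -0.2 -0.1]
(0, 0) shift num [ 0.045 -0.344]
```

View pics/c5.png

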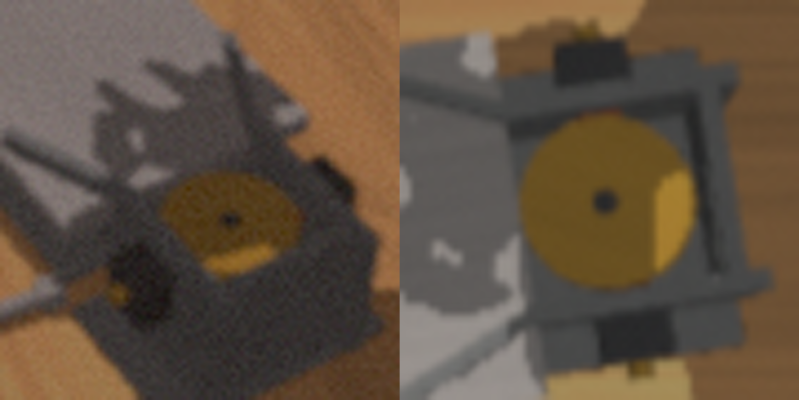

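```bash
python3 - <<'E'
from h import *
f=grab('top');g=grab('side')
for z in(.078,.086): print(z,tofeed(atz(f,(270.2,184.9),z)),tofeed(atz(g,(265.+0,0),z))*0)
a=g['pixels'][175:215,255:310,::-1];cv2.imwrite('pics/s6.png',cv2.resize(a,None,fx=12,fy=12,interpolation=cv2.INTER_CUBIC))
# project disc outlines for z hypotheses, centre
t=np.linspace(0,6.28,13)[:-1]
E
```

```text
0.078 [0.00014616 0.00549957] [0. 0.]
0.086 [-0.00048043  0.00582214] [0. 0.]
```

View pics/s6.png

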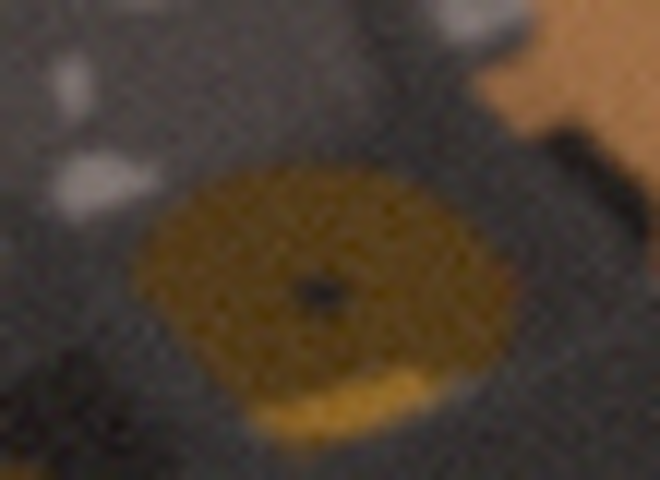

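The top view shows the blank in the well, hole at feeder (0, ~4 mm) and height about 0.084, so it is lying on the catches. I go above it to press.

step_arm([
  [0.045,-0.34,0,0,0,0,180],
  [0.045,-0.34,0,0,0,0,180],
  [0.045,-0.34,0,0,0,0,180],
  [0.045,-0.34,-0.02,0,0,0,180],
  [0.045,-0.34,-0.08,0,0,0,180],
  [0.045,-0.34,-0.14,0,0,0,180],
  [0.045,-0.34,-0.14,0,0,0,180],
])

```text
time: 7.1
tool_pos: [0.5472, -0.1318, 0.0981]
tool_rot: [-0.005, 0.654, 0.756, -0.002]
contact_force: [-1.0, -0.5, -0.2]
gripper_width: 0.291
```

```bash
python3 - <<'E'
from h import *
g=grab('side')
cv2.imwrite('pics/s7.png',cv2.resize(g['pixels'][130:250,200:320,::-1],None,fx=5,fy=5,interpolation=cv2.INTER_CUBIC))
tell([(0,0.002)])
E
```

```text
t 7.15 tcp [ 0.5489 -0.132   0.1009] feeder [-0.0014  0.0027] yawerr -0.002 F [0.7 0.4 0.1]
(0, 0.002) shift num [ 0.003 -0.001]
```

View pics/s7.png

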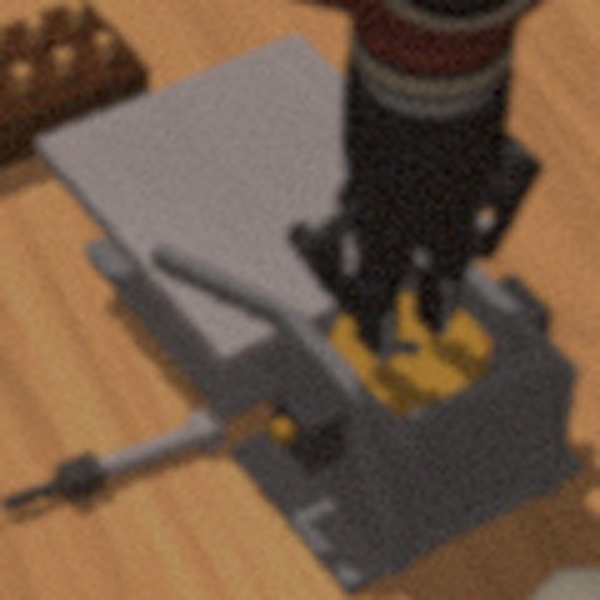

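The knuckles look wider than the well, so I check their height against the 104 mm walls.

```bash
python3 - <<'E'
from h import *
np.set_printoptions(precision=4,suppress=True)
g=grab('side')
cv2.imwrite('pics/s8.png',cv2.resize(g['pixels'][140:210,245:315,::-1],None,fx=8.5,fy=8.5,interpolation=cv2.INTER_CUBIC))
n=np.array([-np.sin(Q[2]),np.cos(Q[2]),0])
for uv in [(300,235),(318,262),(345,300),(535,165),(490,255),(465,275),(378,350),(440,332)]:
    p=(200+(uv[0]+.5)/5-.5,130+(uv[1]+.5)/5-.5)
    c,d=ray(g,p); k=(n@(np.array([*toworld((0,.0027)),0])-c))/(n@d); P=c+k*d
    print(uv,tofeed(P)[0],P[2])
E
```

```text
(300, 235) -0.06744904457705235 0.2036564078260923
(318, 262) -0.0569075441525185 0.18086917368198974
(345, 300) -0.040400268510610085 0.14676615451708264
(535, 165) 0.06860008478533569 0.1807540600750931
(490, 255) 0.04655498476071148 0.131321474257182
(465, 275) 0.031870277998619245 0.1251474456777616
(378, 350) -0.018775435242188585 0.09975145524516105
(440, 332) 0.01940734535997612 0.09130004241241663
```

View pics/s8.png

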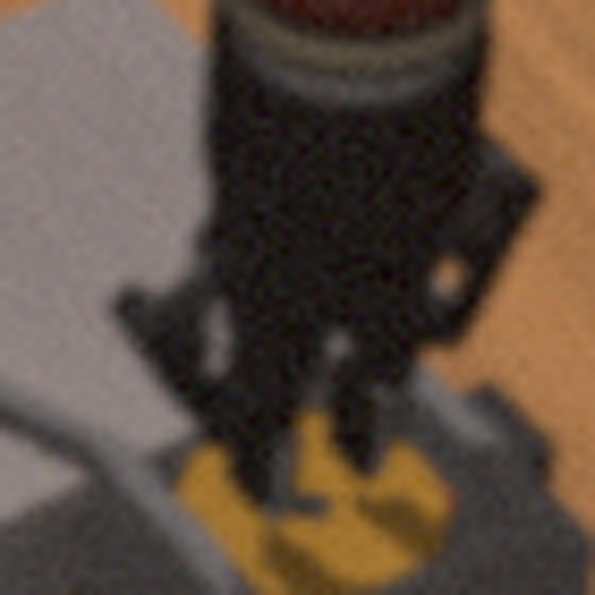

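The outer linkage could come close to the walls at this opening. I shut the fingers (narrower, tip at the TCP) and press with the closed fingertips at the centre.

step_arm([
  [0.003,-0.001,0.01,0,0,0,255],
  [0.003,-0.001,0.01,0,0,0,255],
  [0.003,-0.001,0.01,0,0,0,255],
  [0.003,-0.001,0.0,0,0,0,255],
  [0.003,-0.001,-0.01,0,0,0,255],
  [0.003,-0.001,-0.02,0,0,0,255],
  [0.003,-0.001,-0.026,0,0,0,255],
  [0.003,-0.001,-0.032,0,0,0,255],
  [0.003,-0.001,-0.032,0,0,0,255],
])

```text
time: 8.1
tool_pos: [0.5522, -0.1321, 0.087]
tool_rot: [-0.001, 0.653, 0.757, -0.0]
contact_force: [0.5, 0.2, -0.7]
gripper_width: -0.001
```

```bash
python3 - <<'E'
from h import *
g=grab('side')
cv2.imwrite('pics/s9.png',cv2.resize(g['pixels'][140:220,235:315,::-1],None,fx=7.3,fy=7.3,interpolation=cv2.INTER_CUBIC))
tell([(0,0.002)])
E
```

```text
t 8.15 tcp [ 0.5525 -0.1322  0.0873] feeder [0.0021 0.002 ] yawerr 0.0 F [-0.8 -0.3 -1. ]
(0, 0.002) shift num [-0.004 -0.001]
```

View pics/s9.png

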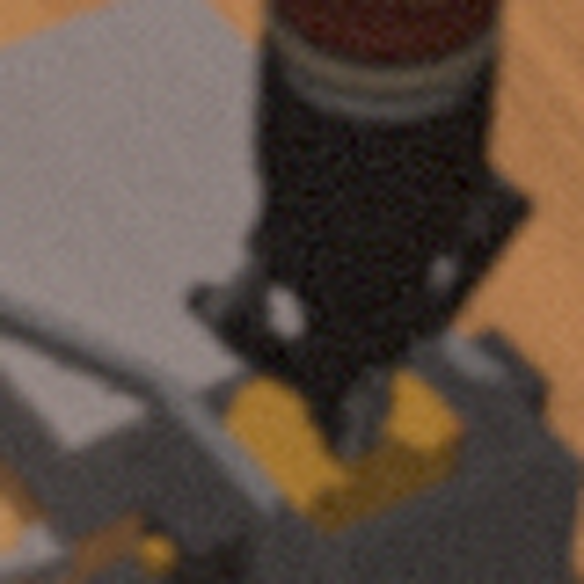

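step_arm([
  [-0.003,-0.001,-0.004,0,0,0,255],
  [-0.003,-0.001,-0.008,0,0,0,255],
  [-0.003,-0.001,-0.012,0,0,0,255],
  [-0.003,-0.001,-0.016,0,0,0,255],
  [-0.003,-0.001,-0.02,0,0,0,255],
  [-0.003,-0.001,-0.02,0,0,0,255],
])

```text
time: 8.75
tool_pos: [0.5514, -0.1329, 0.0781]
tool_rot: [0.0, 0.653, 0.757, 0.0]
contact_force: [-0.7, -1.1, 2.9]
gripper_width: 0.001
```

step_arm([
  [0,0,-0.004,0,0,0,255],
  [0,0,-0.008,0,0,0,255],
  [0,0,-0.012,0,0,0,255],
  [0,0,-0.016,0,0,0,255],
  [0,0,-0.016,0,0,0,255],
])

```text
time: 9.25
tool_pos: [0.5514, -0.1329, 0.0697]
tool_rot: [0.0, 0.653, 0.757, 0.0]
contact_force: [1.0, -0.4, 3.9]
gripper_width: 0.003
```

```bash
python3 - <<'E'
from h import *
g=grab('side')
cv2.imwrite('pics/s10.png',cv2.resize(g['pixels'][140:220,235:315,::-1],None,fx=7.3,fy=7.3,interpolation=cv2.INTER_CUBIC))
tell([(0,0.002)])
E
```

```text
t 9.3 tcp [ 0.5514 -0.1329  0.0697] feeder [0.0009 0.0014] yawerr -0.0 F [-0.7 -0.5  2.2]
(0, 0.002) shift num [-0.002  0.001]
```

View pics/s10.png

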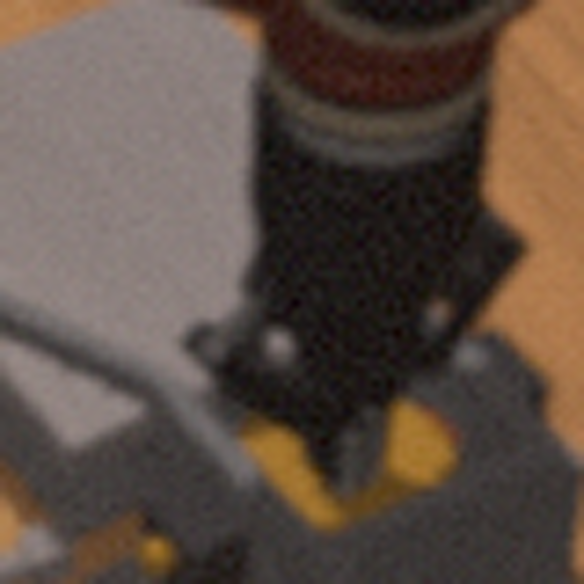

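step_arm([
  [0,0,-0.004,0,0,0,255],
  [0,0,-0.008,0,0,0,255],
  [0,0,-0.012,0,0,0,255],
  [0,0,-0.014,0,0,0,255],
  [0,0,-0.014,0,0,0,255],
  [0,0,-0.014,0,0,0,255],
])

```text
time: 9.9
tool_pos: [0.5514, -0.1328, 0.0629]
tool_rot: [0.0, 0.653, 0.757, 0.0]
contact_force: [-0.0, -0.0, 5.0]
gripper_width: 0.004
```

```bash
python3 - <<'E'
from h import *
g=grab('side')
cv2.imwrite('pics/s11.png',cv2.resize(g['pixels'][140:220,235:315,::-1],None,fx=7.3,fy=7.3,interpolation=cv2.INTER_CUBIC))
tell([(0,0.002)])
E
```

```text
t 9.95 tcp [ 0.5514 -0.1329  0.063 ] feeder [0.0009 0.0014] yawerr 0.0 F [-0.3 -0.4  5. ]
(0, 0.002) shift num [-0.002  0.001]
```

View pics/s11.png

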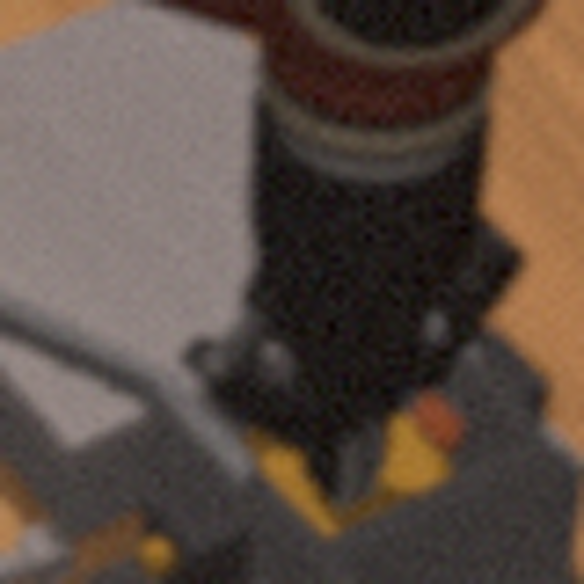

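The +x copper catch (435,415) now shows over the blank. I press about 2 mm more for the other catch, then lift and retreat.

step_arm([
  [0,0,-0.003,0,0,0,255],
  [0,0,-0.004,0,0,0,255],
  [0,0,-0.004,0,0,0,255],
  [0,0,-0.004,0,0,0,255],
  [0,0,0.004,0,0,0,255],
  [0,0,0.012,0,0,0,255],
  [0,0,0.03,0,0,0,255],
  [0,0,0.1,0,0,0,255],
  [0,0,0.18,0,0,0,255],
  [0,0,0.18,0,0,0,255],
])

```text
time: 10.95
tool_pos: [0.5541, -0.1337, 0.1592]
tool_rot: [0.005, 0.653, 0.757, 0.002]
contact_force: [0.9, 0.4, 0.8]
gripper_width: -0.001
```

step_arm([
  [-0.03,0.1,0.05,0,0,0,255],
  [-0.06,0.2,0.05,0,0,0,255],
  [-0.1,0.3,0.05,0,0,0,255],
  [-0.1,0.4,0.05,0,0,0,255],
  [-0.1,0.4,0.05,0,0,0,255],
  [-0.1,0.4,0.05,0,0,0,255],
])

```text
time: 11.55
tool_pos: [0.5001, 0.0688, 0.1769]
tool_rot: [-0.001, 0.652, 0.758, -0.001]
contact_force: [-0.1, 0.1, -0.7]
gripper_width: -0.001
```

```bash
python3 - <<'E'
from h import *
g=grab('side');f=grab('top')
a=cv2.resize(g['pixels'][160:230,245:315,::-1],(400,400),interpolation=cv2.INTER_CUBIC)
b=cv2.resize(f['pixels'][158:213,245:300,::-1],(400,400),interpolation=cv2.INTER_CUBIC)
cv2.imwrite('pics/c12.png',np.clip(np.hstack([a,b])*1.6,0,255).astype('uint8'))
z={'pin_vise':0,'paperweight':0,'peg_box':0}
for n in z:
    for c,h in(('side',g),('top',f)):
        for r in eyes.pinpoint(n,c)[:1]: print(n,c,atz(h,r['uv'],0).round(3))
tell()
E
```

```text
pin_vise side [ 0.41  -0.074  0.   ]
pin_vise top [ 0.406 -0.084  0.   ]
paperweight side [ 0.588 -0.268  0.   ]
paperweight top [ 0.581 -0.272  0.   ]
peg_box side [0.479 0.215 0.   ]
peg_box top [0.471 0.214 0.   ]
t 11.95 tcp [0.5013 0.0662 0.1776] feeder [-0.0194  0.2057] yawerr -0.002 F [ 0.9 -0.6 -0.9]
```

View pics/c12.png

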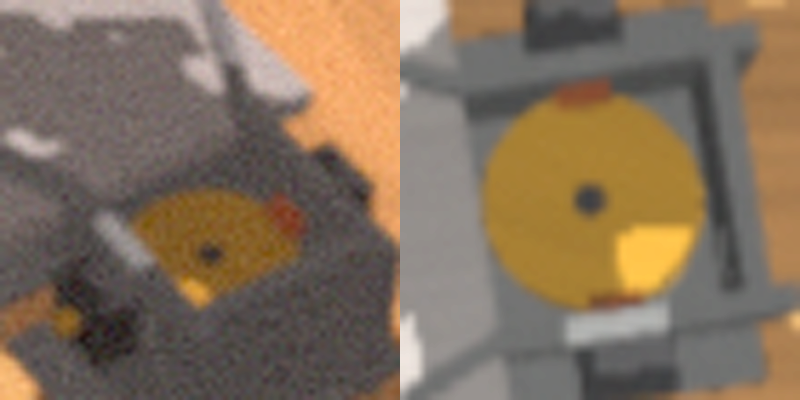

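```bash
python3 - <<'E'
from h import *
g=grab('side');f=grab('top')
print(tofeed(atz(f,(270.7,185.0),.068)),tofeed(atz(g,(281.3,204.0),.068)), proj(g,[[*toworld(tofeed(atz(f,(270.7,185.0),z))),z] for z in(.062,.068,.074,.08)]))
print(manip.job_done())
E
```

```text
[0.0004612  0.00381953] [0.00375379 0.00563975] [[280.72608844 206.54583661]
 [280.64634609 204.95944069]
 [280.56602533 203.36153809]
 [280.48511986 201.75200318]]
the job is handed in; nothing more can be done
None
```

I pushed the blank along the ledge with the partly open fingers until it tipped and dropped onto the catches. I then pressed it down with the closed fingertips to about 61 mm above the bench, lifted clear and backed off, and handed the job in about 12 s into the 38 s limit. No verdict was reported.

**Blank:** the last pictures show both copper catches over it. It looks flat, about 4–6 mm from the well's axis, with its top about 68–72 mm above the bench. That matches 68 mm within the 2 mm calibration, but I could not confirm it more closely.

**Press force:** I read about 5 N near the bottom, below the roughly 15 N the task mentions. I did not read it at the lowest point of the press.

**Follower and stacked blank:** I could not measure either directly.

**Bystanders:** the pin vise, paperweight and peg box read within about 15 mm of their first positions. I put that down to network scatter, since the arm never went near them, and it is under the 25 mm limit.

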